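# Bring the hanging tea dripper to rest over the teacup

### The job

Without moving the carriage from its parking place, press the black knob on it fully down, which frees the ceramic tea dripper that the catch holds swung to one side; then, moving the carriage by the knob only, calm the swing and take the dripper along the rail until its nozzle hangs practically still over the middle of the teacup, keep it so for about five seconds, and let go. Never touch the dripper, do not swing it clearly wider than it was parked, do not rush the carriage (stay below 0.4 m/s) or run it into the ends of the rail, and leave the cup, saucer, tin, flask and spoon as they stand.

Things in the scene. Friction and masses are not known exactly. Their poses are not given: they have to be found in the camera images.
- stand: The brew stand, fixed: a 14 mm square steel rail, 630 mm long, between two posts (tops 270 mm above the table, at y = +-315 mm). Origin on the table under the middle of the rail; its y axis runs along the rail, its x axis points across it, away from the robot, z up. Rail centre 255 mm above the table.
- trolley (a joint): Position in m of the grey plastic carriage (40 x 70 x 26 mm, top 268 mm above the table, about 0.3 kg) along the rail, 0 in the middle, positive along the stand's +y; end stops at +-0.27. It slides with a steady friction of about 2.5 N, so it stays where it is let go, even with the dripper swinging.
- catch (a joint): How far the knob is pressed down, in m: 0 up, 0.014 fully down. It frees the dripper at about 0.009 to 0.012; about 4 N of friction, no spring: it stays down when pressed.
- knob_top (a point): Centre of the top of the black upright cylindrical knob (32 mm wide, 50 mm tall) on the carriage, on the rail's centre line; 338 mm above the table, 324 mm once pressed. It is press knob and handle: grip it from above with the fingers closing along the rail, fingertips at most 45 mm below its top (the carriage lies below), then push down. It does not turn.
- dripper (a joint): Angle in rad of the dripper about its pivot. 0 = hanging straight, positive = nozzle swung towards the stand's +y. The catch holds it at about +0.28 at the start. Freed, it swings like a simple pendulum of length 0.64 m (period 1.61 s), almost undamped (for minutes). Speeding the carriage up towards +y swings it towards -y: length x angular acceleration = -9.81 x angle - carriage acceleration.
- nozzle (a point): Lower end of the dripper's nozzle (20 mm wide), on its centre line 160 mm below the pivot: 85 mm above the table when hanging straight.
- teacup: White ceramic teacup, 84 mm wide, 55 mm tall, loose on the saucer, rim 61 mm above the table. Origin at the centre of its underside. It stands under the path of the nozzle, left or right of the start.
- saucer: White ceramic saucer under the cup, 136 mm wide, 13 mm tall; origin at the centre of its underside.
- sugar_tin: Steel sugar tin, 76 mm wide, 62 mm tall, under the nozzle's path on the other side; to be left alone. Origin at the centre of its underside.
- flask: Grey pump flask, 130 mm wide, 252 mm tall, beside the stand; to be left alone. Origin at the centre of its underside.
- spoon: Bamboo spoon, 170 mm long, lying beyond the stand; to be left alone.
- pivot (a point): The dripper's pivot on the carriage's far side, 60 mm from the rail's centre line, 245 mm above the table, straight across from the knob; its axis lies along the stand's x. The dripper is a white cone 96 mm wide on a steel bail below it, with a round 44 mm steel counterweight 72 mm above it that makes the swing slow; 0.55 kg in all, nominal.
There are look-alikes about, which are no part of the job. Leave any turquoise look-alike of the teacup alone.

How it is judged:
On the way, in this order (a step that is already met when the one before it is completed fails the run):
1. the knob is pressed fully down with the carriage still at its parking place (value of joint catch above 0.011 m and distance of knob_top from where it was at the start of the episode below 0.035 m), for 0.1 s.
2. the dripper hangs still with its nozzle over the middle of the cup for 4 s (horizontal distance between nozzle and teacup below 0.025 m and value of joint dripper between -0.07 and 0.07 rad), for 4 s.
At the end, for the whole second after the job is handed in: The dripper hangs within 0.07 rad of straight with its nozzle within 25 mm of the cup's axis (seen from above), the knob still down, the carriage at rest and let go, the cup upright (all of step 2 and velocity of joint trolley between -0.02 and 0.02 m/s and value of joint catch above 0.01 m and angle between teacup's own z axis and vertical below 0.1 rad); the robot touches nothing.
It fails at once if the robot touches the dripper (contact force between any of the arm, the fingers and dripper above 0.5 N).
It fails at once if the dripper swings far out (value of joint dripper above 0.42 rad or value of joint dripper below -0.42 rad).
It fails at once if the carriage is rushed (velocity of joint trolley above 0.45 m/s or velocity of joint trolley below -0.45 m/s).
It fails at once if the carriage runs into an end stop (value of joint trolley above 0.265 m or value of joint trolley below -0.265 m).
It fails at once if cup, saucer, tin, flask or spoon is disturbed (distance of any of teacup, saucer, sugar_tin, flask from where it was at the start of the episode above 0.02 m or distance of spoon from where it was at the start of the episode above 0.03 m).
It also fails if it takes over 54 s, if anything falls off the work surface, if the arm or the gripper's body presses on something with over 40 N, if the wrist force passes 120 N, or if a joint passes its speed limit or range.

### The arm

A 6-joint arm with a two-finger parallel gripper is mounted at the origin on the work surface. World frame = base frame: x ahead of the robot, y to its left, z up, the work surface at z = 0. Lengths are in m, angles in rad, forces in N, time in s.
With the tool pointing down it reaches from about 0.3 to 0.85 m from the base axis. Payload 5.4 kg.
Tool frame: the origin (TCP) lies at the very end of the fingers, on their centre line; the grasp point (between the pads) lies 19 mm behind it; z points along the fingers, y is the line along which they close (so a half turn about z gives the same grasp; the last joint's range is limited). The gripper opens to 85 mm and grips with 20 to 120 N. Pads are 22 mm wide; open, the fingers measure 114 mm over their backs; the gripper's body (76 mm by 85 mm) begins 54 mm behind the grasp point. The pads swing forward as they close: fully open they stand 13 mm farther back than shut.
Start: joints at [-1.499, 0.158, 1.597, -0, 1.386, -0.21], TCP at [0.16, -0.552, 0.231] pointing down, gripper open.
Joint ranges: [-2.91, 2.91], [-0.94, 2.29], [0.18, 2.7], [-1.29, 4.43], [0.17, 2.64], [-3, 3]. Speed limits (rad/s): [2.57, 2.57, 3.14, 3.14, 3.14, 3.14].

### API

Orientations are given as a rotation vector (axis times angle).
In Python, from plant import * gives the robot as it stands. The module is installed in compiled form; this text tells all that it offers.
- The arm moves only by the tool move_arm, never from a script. Its argument "deltas" is a list of rows, each a list of 7 numbers: the opening, from 0 (shut) to 1 (fully open), then the shift along the tool's x, y, z in units of 30 mm (1.0 is 30 mm), then the turn, a rotation vector about the tool's x, y, z in units of 0.15 rad (1.0 is 0.15 rad). In form: [[fingers, tx, ty, tz, wx, wy, wz], ...]. A call has 1 to 12 rows; each row shifts and turns the commanded pose from where the row before left it, along the tool's axes as they then stand; what a row does not reach is not made up. A row lasts 1/8 s, in which the tool goes at most 62.5 mm and 10.7 degrees, less where a joint would pass 70% of its speed; a pose out of reach is approached as far as the arm can. A call with a number of a shift or a turn outside -1 to 1 is refused whole. A call with a gripper value outside its range is refused whole. The fingers move at their own pace and stop on an object; the grip force is fixed at half the most. Time passes only in rows, so rows that do not move let the fingers close. It gives the time, the measured TCP pose, the force, the opening and the grip force at its end, in the units of the state.
- read_state(): the state, without advancing time (a new reading comes with each control period).
- capture(name): name is "side" or "top"; returns (picture, depth): 420x560x3 uint8, red, green, blue; 420x560 float32, m along the optical axis (not along the pixel's ray), 0 where there is no reading.
- camera_model(name): a dict with "intrinsics" (3x3 intrinsics, pixels), "position" and "rotation" of the camera in the world. Camera axes: x right, y up, looking along -z (the intrinsics and any distortion apply to the point x, -y, -z); pixel columns grow to the right and rows downward; lengths in m; the calibration is good to about 2 mm. A picture is of the moment at which its call begins. camera_model takes no time and is no camera call.
- hand_in(): hands the job in; it is judged then, once.
Trained networks look in the newest picture that a camera, given by its name, has taken for a name from the list of things; names that differ only in an ending like _2 or _b are one class to them, and where a whole thing is asked for, a point or a joint stands for the part that bears it (a point fixed in the world has none). Each returns a list of dicts, best first, with "score" (0 to 1); they miss things now and then, are a little off and sometimes report something else, mostly with a low value. They report only what shows in the picture. A call takes as long as a camera call. They do not tell look-alikes from the thing itself.
- find_in(camera, target): "xy" ([column, row] in pixels, amid what is visible of it).
- regions_of(camera, target): "region" (420x560 bool, what is visible of it) and "xy" ([column, row] in pixels, amid what is visible of it).
- mark_of(camera, target): "xy" ([column, row] in pixels: a listed point, or the origin of a listed thing).
The state is a dict: "t": time; "joint_positions": joint angles; "joint_vel": joint speeds; "tau": joint torques, N m; "ee_pos": TCP position; "eef_rot": TCP orientation; "ft_force": force on the tool from outside, world axes, zero at the start; "wrist_torque": the same for the moment, N m; "gripper_width": opening from 0.0 (shut) to 1.0 (fully open); "grasp_force": force on a finger pad.
Only numpy, scipy, OpenCV 4.12 (cv2) and the standard library are available. Lean on these libraries where they do the work, as an engineer would, in place of code of your own. Each camera call takes 0.05 s, during which the arm holds its last target. There are 200 camera calls.

## Working session

There is one attempt and no reset: what is moved stays moved. The work goes in short steps, Python scripts to look and compute and a tool call to move; the robot and the scene stay as the last step left them, time stands still between calls to the robot, and variables do not carry over. Pictures are saved under pics/ and viewed, at most 10 in all, crops included, and the job is handed in when it is done.

Besides the shell and the picture viewer there is one more tool, called after "Emit:" as a command line: name --pt "numbers of a row" for each row, then --argument value for the rest. move_arm: Moves the arm, as the interface text tells. Its arguments: {"type":"object","properties":{"deltas":{"type":"array","items":{"type":"array","items":{"type":"number","minimum":-1,"maximum":1}}}},"required":["deltas"]}

```bash
mkdir -p pics
cat > h.py <<'E'
from plant import *
import numpy as np, cv2
from scipy.spatial.transform import Rotation as R
def ray(cam,xy):
    m=camera_model(cam);K=np.array(m['intrinsics']);p=np.linalg.inv(K)@[xy[0],xy[1],1]
    return np.array(m['position']),np.array(m['rotation'])@np.array([p[0],-p[1],-p[2]])
def at_z(cam,xy,z):
    o,d=ray(cam,xy);return o+d*(z-o[2])/d[2]
E
python3 - <<'E'
from h import *
for c in('top','side'):
    im,d=capture(c);cv2.imwrite(f'pics/{c}0.png',im[:,:,::-1])
    m=camera_model(c);print(c,np.round(m['position'],3),np.round(m['rotation'],3).tolist(),[k for k in m])
    for t,z in(('stand',0),('knob_top',.338),('pivot',.245),('nozzle',.09),('teacup',.006),('saucer',0),('sugar_tin',0),('flask',0)):
        for r in mark_of(c,t)[:3]: print(t,round(r['score'],2),np.round(r['xy']),np.round(at_z(c,r['xy'],z),3))
s=read_state();print(s['t'],s['ee_pos'],s['eef_rot'],s['gripper_width'])
print(R.from_rotvec(s['eef_rot']).as_matrix().round(3))
E
```

```text
top [0.546 0.128 1.384] [0.057, -0.016, -1.553] ['intrinsics', 'position', 'rotation']Traceback (most recent call last):
  File "<stdin>", line 6, in <module>
  File "h.py", line 8, in at_z
    o,d=ray(cam,xy);return o+d*(z-o[2])/d[2]
                                        ~^^^
IndexError: invalid index to scalar variable.
```

```bash
sed -i "s/np.array(m\['rotation'\])@np/R.from_rotvec(m['rotation']).as_matrix()@np/" h.py
python3 - <<'E'
from h import *
for c in('top','side'):
    im,d=capture(c);cv2.imwrite(f'pics/{c}0.png',im[:,:,::-1])
    m=camera_model(c);print(c,np.round(m['position'],3),np.round(m['rotation'],3).tolist(),[k for k in m])
    for t,z in(('stand',0),('knob_top',.338),('pivot',.245),('nozzle',.09),('teacup',.006),('saucer',0),('sugar_tin',0),('flask',0)):
        for r in mark_of(c,t)[:3]: print(t,round(r['score'],2),np.round(r['xy']),np.round(at_z(c,r['xy'],z),3))
s=read_state();print(s['t'],s['ee_pos'],s['eef_rot'],s['gripper_width'])
print(R.from_rotvec(s['eef_rot']).as_matrix().round(3))
E
```

```text
top [0.546 0.128 1.384] [0.057, -0.016, -1.553] ['intrinsics', 'position', 'rotation']
stand 0.91 [332. 240.] [0.532 0.03  0.   ]
knob_top 0.49 [347. 246.] [0.524 0.022 0.338]
pivot 0.73 [343. 218.] [0.584 0.022 0.245]
nozzle 0.96 [322. 218.] [0.587 0.062 0.09 ]
nozzle 0.67 [385. 158.] [ 0.74  -0.096  0.09 ]
nozzle 0.2 [344. 220.] [0.583 0.005 0.09 ]
teacup 0.92 [265. 208.] [0.613 0.21  0.006]
teacup 0.9 [242. 142.] [0.793 0.277 0.006]
teacup 0.6 [276. 277.] [0.43  0.176 0.006]
saucer 0.92 [268. 212.] [0.602 0.202 0.   ]
sugar_tin 0.77 [385. 231.] [ 0.558 -0.113  0.   ]
flask 0.93 [173. 220.] [0.578 0.46  0.   ]
flask 0.67 [386. 160.] [ 0.749 -0.115  0.   ]
side [0.338 0.886 0.895] [0.222, -1.2, -2.553] ['intrinsics', 'position', 'rotation']
stand 0.64 [334. 154.] [ 0.634 -0.488  0.   ]
stand 0.6 [277. 295.] [0.604 0.207 0.   ]
knob_top 0.61 [335. 155.] [0.52  0.035 0.338]
nozzle 0.77 [304. 237.] [0.578 0.068 0.09 ]
nozzle 0.65 [247. 384.] [0.557 0.498 0.09 ]
teacup 0.96 [226. 266.] [0.769 0.163 0.006]
teacup 0.92 [345. 306.] [0.431 0.185 0.006]
teacup 0.76 [197. 295.] [0.796 0.279 0.006]
saucer 0.81 [278. 299.] [0.598 0.218 0.   ]
sugar_tin 0.87 [324. 222.] [ 0.566 -0.104  0.   ]
flask 0.61 [242. 389.] [0.585 0.468 0.   ]
1.0 [ 0.15987824 -0.55231442  0.23131869] [3.11045529e+00 4.41149235e-01 7.52620103e-06] 0.9986484532577812
[[ 0.961  0.278  0.   ]
 [ 0.278 -0.961 -0.   ]
 [ 0.     0.    -1.   ]]
```

View pics/top0.png

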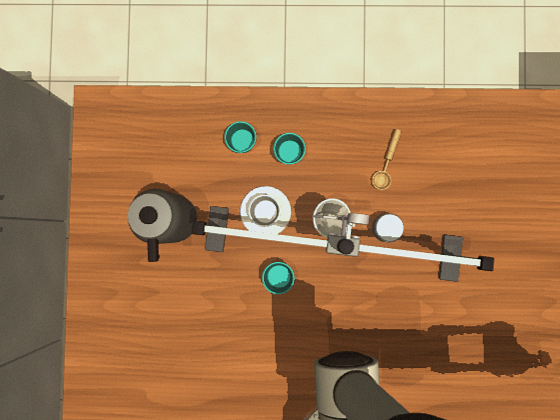

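View pics/side0.png

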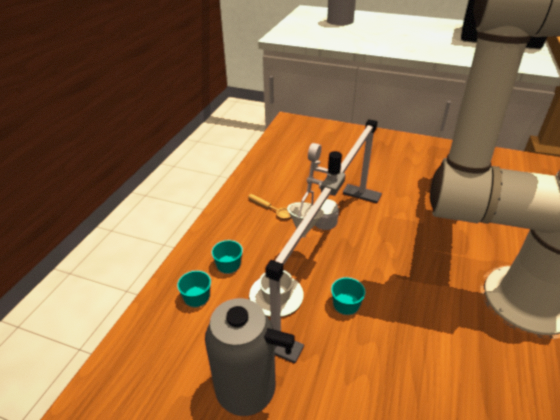

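Run:
```python
from h import *
im,d=capture('top')
def blob(mask,box):
    x0,y0,x1,y1=box;M=np.zeros(mask.shape,np.uint8);M[y0:y1,x0:x1]=mask[y0:y1,x0:x1]
    n,l,s,c=cv2.connectedComponentsWithStats(M);k=1+np.argmax(s[1:,4]);return l==k,c[k],s[k]
def pts(z0,z1,box):
    m=camera_model('top');K=np.array(m['intrinsics']);v,u=np.mgrid[0:420,0:560]
    P=np.linalg.inv(K)@np.stack([u,v,np.ones_like(u)]).reshape(3,-1);P=P*d.reshape(-1);P[1:]*=-1
    W=(R.from_rotvec(m['rotation']).as_matrix()@P).T+m['position'];W=W.reshape(420,560,3)
    x0,y0,x1,y1=box;Q=W[y0:y1,x0:x1].reshape(-1,3);D=d[y0:y1,x0:x1].reshape(-1)
    return Q[(D>0)&(Q[:,2]>z0)&(Q[:,2]<z1)]
rail=pts(.252,.266,(210,222,475,272))
# rail bits away from carriage
knob=pts(.325,.345,(325,225,370,265));print('knob',len(knob),knob.mean(0).round(4),np.median(knob,0).round(4),knob.min(0).round(3),knob.max(0).round(3))
kc=knob.mean(0)
far=rail[np.abs(rail[:,1]-kc[1])>.06]
l=cv2.fitLine(far[:,:2].astype(np.float32),cv2.DIST_HUBER,0,.01,.01).ravel();l=l if l[1]>0 else np.r_[-l[:2],l[2:]]
print('rail',len(far),l.round(4),'ang',np.arctan2(-l[0],l[1]).round(4),far[:,2].mean().round(4),far[:,1].min(),far[:,1].max())
def circ(z0,z1,box,name):
    q=pts(z0,z1,box);c,r=cv2.minEnclosingCircle(q[:,:2].astype(np.float32));print(name,len(q),np.round(c,4),round(r,4),q[:,:2].mean(0).round(4));return np.array(c)
cup=circ(.053,.068,(235,180,300,240),'cup')
circ(.007,.018,(235,180,300,240),'saucer');circ(.055,.07,(370,205,410,245),'tin')
e=l[:2];n=np.array([e[1],-e[0]])
for nm,p in(('knob',kc),('cup',cup)): print(nm,'along',((p[:2]-l[2:])@e).round(4),'across',((p[:2]-l[2:])@n).round(4))
caps=[at_z('top',p,.27)[:2] for p in((198,228),(486,264))];print(caps,[(p-l[2:])@e for p in caps])
cv2.imwrite('pics/crop.png',cv2.resize(im[110:300,200:420,::-1],None,fx=3.4,fy=3.1,interpolation=cv2.INTER_CUBIC))
```

```text
knob 189 [0.5231 0.0242 0.3385] [0.5232 0.0242 0.3388] [0.509 0.01  0.329] [0.537 0.038 0.344]
rail 1269 [0.1047 0.9945 0.5235 0.0278] ang -0.1049 0.2625 -0.26101762559872754 0.31616530558920597
cup 195 [0.6058 0.2086] 0.0417 [0.6055 0.2102]
saucer 1401 [0.6235 0.205 ] 0.0965 [0.6085 0.2078]
tin 588 [ 0.5678 -0.113 ] 0.0362 [ 0.5673 -0.1133]
knob along -0.0036 across 0.0
cup along 0.1885 across 0.063
[array([0.55476255, 0.34010921]), array([ 0.48872939, -0.28253497])] [np.float64(0.3138931564488404), np.float64(-0.31224256295911645)]
```

View pics/crop.png

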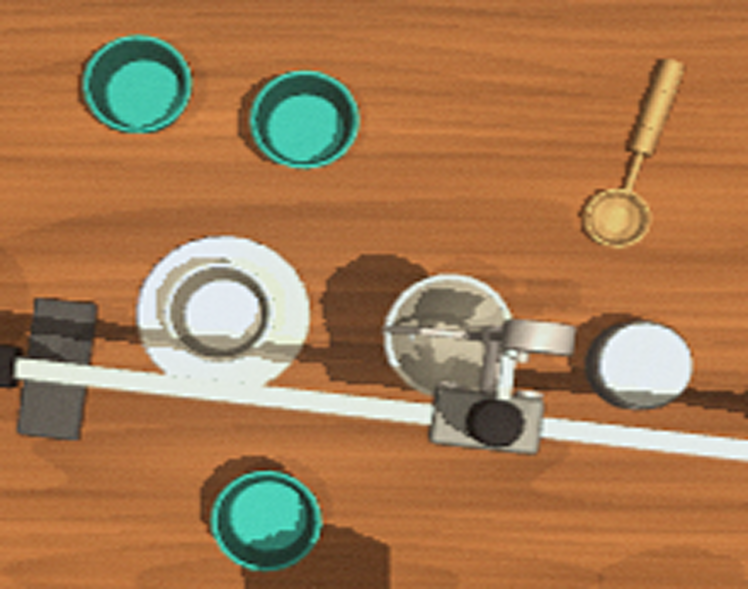

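The target is the white cup at top-view pixel (265,208). It is white, stands on the saucer and is 60 mm across from the rail. The turquoise bowls at (240,137), (289,148) and (278,277) are look-alikes. The knob is at (347,246), and the cup is 0.192 m along +y from it.

Emit:
move_arm --pt "1 0 0 -1 0 0 0.86" --pt "1 0 0 -1 0 0 0.86" --pt "1 0 0 -1 0 0 0.86" --pt "1 0.5 -1 -1 0 0 0" --pt "1 0.5 -1 -1 0 0 0" --pt "1 0.5 -1 -0.6 0 0 0" --pt "1 0.5 -1 0 0 0 0" --pt "1 0.5 -1 0 0 0 0" --pt "1 0.5 -1 0 0 0 0" --pt "1 0.5 -1 0 0 0 0" --pt "1 0.5 -1 0 0 0 0" --pt "1 0.5 -1 0 0 0 0"

```text
t: 2.55
ee_pos: [0.323, -0.297, 0.3994]
eef_rot: [3.137, -0.165, 0.001]
ft_force: [1.0, -0.1, 0.5]
gripper_width: 0.998
grasp_force: 0.0
```

Emit:
move_arm --pt "1 0.5 -1 0 0 0 0" --pt "1 0.5 -1 0 0 0 0" --pt "1 0.5 -1 0 0 0 0" --pt "1 0.5 -1 0 0 0 0" --pt "1 0.5 -1 0 0 0 0" --pt "1 0.5 -1 0 0 0 0" --pt "1 0.5 -1 0 0 0 0" --pt "1 0.5 -1 0 0 0 0" --pt "1 0.5 -1 0 0 0 0" --pt "1 0 0 0 0 0 0" --pt "1 0 0 0 0 0 0"

```text
t: 3.92
ee_pos: [0.4848, -0.044, 0.3993]
eef_rot: [3.137, -0.165, -0.0]
ft_force: [1.1, 0.6, 0.2]
gripper_width: 0.999
grasp_force: 0.0
```

```bash
cat >> h.py <<'E'
K0=np.array([.5233,.0242])
def err(target):
    s=read_state();M=R.from_rotvec(s['eef_rot']).as_matrix();d=np.r_[target]-s['ee_pos']
    print('t',s['t'],np.round(s['ee_pos'],4),'units',(M.T@d/.03).round(3),'y',M[:,1].round(4),'z',M[:,2].round(4),'F',np.round(s['ft_force'],1),'w',round(s['gripper_width'],3),round(s['grasp_force'],1))
E
python3 -c "
from h import *
err([*K0,.300])"
```

```text
t 3.925 [ 0.4848 -0.044   0.3993] units [ 1.037 -2.398  3.308] y [-1.050e-01 -9.945e-01  4.000e-04] z [-3.e-04 -4.e-04 -1.e+00] F [1.1 0.6 0.2] w 0.999 0.0
```

Emit:
move_arm --pt "1 0.346 -0.8 0 0 0 0" --pt "1 0.346 -0.8 0 0 0 0" --pt "1 0.346 -0.8 0 0 0 0" --pt "1 0 0 0.5 0 0 0" --pt "1 0 0 0.8 0 0 0" --pt "1 0 0 0.8 0 0 0" --pt "1 0 0 0.8 0 0 0" --pt "1 0 0 0.4 0 0 0" --pt "1 0 0 0 0 0 0" --pt "1 0 0 0 0 0 0"

```text
t: 5.18
ee_pos: [0.524, 0.0242, 0.3014]
eef_rot: [3.137, -0.166, 0.003]
ft_force: [0.1, -0.4, 1.3]
gripper_width: 1.0
grasp_force: 0.0
```

Run:
```python
from h import *
err([*K0,.300])
im,d=capture('side');cv2.imwrite('pics/s1.png',cv2.resize(im[80:260,240:440,::-1],None,fx=3.3,fy=3.3))
```

```text
t 5.175 [0.524  0.0242 0.3014] units [-0.023  0.004  0.047] y [-1.054e-01 -9.944e-01  2.000e-04] z [ 1.7e-03 -4.0e-04 -1.0e+00] F [ 0.1 -0.4  1.3] w 1.0 0.0
```

View pics/s1.png

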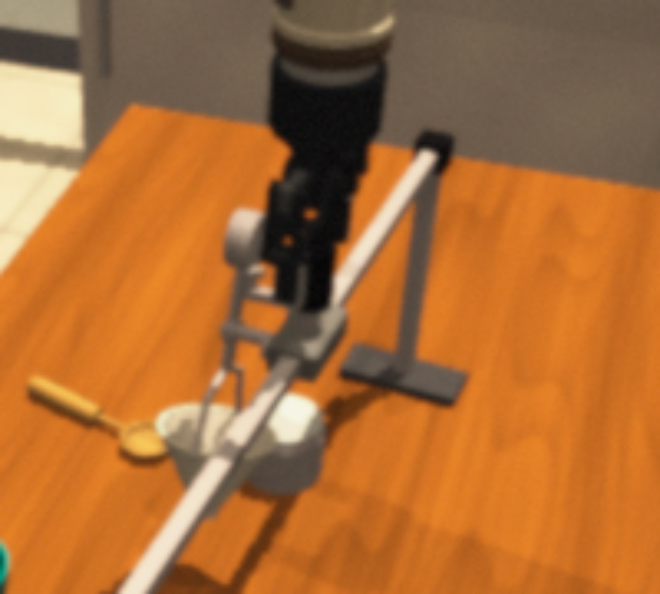

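The fingers straddle the knob, around crop (300,270), and the counterweight at (245,237) is clear. I'll grip now.

Emit:
move_arm --pt "0 0 0 0 0 0 0" --pt "0 0 0 0 0 0 0" --pt "0 0 0 0 0 0 0" --pt "0 0 0 0 0 0 0" --pt "0 0 0 0 0 0 0" --pt "0 0 0 0 0 0 0"

```text
t: 5.98
ee_pos: [0.5237, 0.0248, 0.3005]
eef_rot: [-3.137, 0.165, -0.001]
ft_force: [0.4, 1.5, 1.2]
gripper_width: 0.36
grasp_force: 59.2
```

```bash
cat >> h.py <<'E'
e=np.array([.1047,.9945]);n=np.array([.9945,-.1047])
def along(p): return (np.array(p[:2])-K0)@e
def plane(cam,xy):
    o,d=ray(cam,xy);s=(.06-(o[:2]-K0)@n)/(d[:2]@n);P=o+s*d;return along(P),P[2]
def theta(cam='side'):
    "t, knob along, angle of nozzle mark(s)"
    s=read_state();capture(cam);q=along(s['ee_pos']);out=[]
    for r in mark_of(cam,'nozzle'):
        y,z=plane(cam,r['xy']);a=np.arctan2(y-q,.245-z);rad=np.hypot(y-q,.245-z)
        if .12<rad<.2 and abs(a)<.5: out.append((round(r['score'],2),round(a,3),round(rad,3)))
    return s['t'],q,out
E
python3 - <<'E'
from h import *
err([*K0,.300])
for c in('side','side','top'): print(c,theta(c))
im,d=capture('side')
m=camera_model('side')
r=regions_of('side','dripper')
for x in r[:2]: print(x['score'],x['xy'],x['region'].sum(),d[x['region']].mean())
E
```

```text
t 5.975 [0.5237 0.0248 0.3005] units [-0.011  0.021  0.017] y [-1.049e-01 -9.945e-01 -2.000e-04] z [ 4.e-04  2.e-04 -1.e+00] F [0.4 1.5 1.2] w 0.36 59.2
side (5.975, np.float64(0.0006329854704864687), [(0.78, np.float64(0.214), np.float64(0.162))])
side (6.075, np.float64(0.0006282835101991178), [(0.82, np.float64(0.173), np.float64(0.173))])
top (6.175, np.float64(0.0006048275865490323), [(0.6, np.float64(0.258), np.float64(0.142))])
0.79 [308.8, 209.0] 668 1.1183501
```

```bash
cat >> h.py <<'E'
from scipy.spatial import cKDTree
from scipy.optimize import minimize_scalar
def cloud(cam='side'):
    "t, knob along, dripper points (across, along-knob, z) relative to the pivot, in the swing plane"
    s=read_state();q=along(s['ee_pos']);im,d=capture(cam);m=camera_model(cam);K=np.array(m['intrinsics'])
    v,u=np.mgrid[0:420,0:560];P=np.linalg.inv(K)@np.stack([u,v,np.ones_like(u)]).reshape(3,-1);P=P*d.reshape(-1);P[1:]*=-1
    W=((R.from_rotvec(m['rotation']).as_matrix()@P).T+m['position'])[d.reshape(-1)>0]
    a=(W[:,:2]-K0)@n;y=(W[:,:2]-K0)@e-q;k=(a>.03)&(a<.12)&(abs(y)<.14)&(W[:,2]>.085)&(W[:,2]<.345)
    return s['t'],q,np.c_[a-.06,y,W[:,2]-.245][k]
def rot(p,t):
    c,s=np.cos(t),np.sin(t);return np.c_[p[:,0],p[:,1]*c-p[:,2]*s,p[:,1]*s+p[:,2]*c]
def angle(p,ref,th0=.28):
    T=cKDTree(ref);f=lambda t:np.minimum(T.query(rot(p,th0-t))[0],.01).mean()
    g=np.arange(-.45,.46,.03);b=g[np.argmin([f(t) for t in g])]
    r=minimize_scalar(f,bounds=(b-.04,b+.04),method='bounded');return r.x,r.fun
E
python3 - <<'E'
from h import *
t,q,ref=cloud();np.save('ref.npy',ref);print(len(ref),ref.min(0),ref.max(0))
for i in range(2):
    t,q,p=cloud();print(t,q,len(p),angle(p,ref))
lo=ref[(ref[:,2]<-.03)];print(lo.mean(0));w=ref[ref[:,2]>.05];print(len(w),w.mean(0))
E
```

```text
930 [-0.02992829 -0.03782591 -0.15449015] [0.04518759 0.07339583 0.08968485]
6.425 0.0006372833865030767 928 (np.float64(0.2798697596744234), np.float64(0.0018688190228784323))
6.475 0.0006140226468201902 925 (np.float64(0.27882839164727835), np.float64(0.001881537965127898))
[ 0.00821332  0.02771363 -0.09144265]
211 [-0.0063985  -0.00903481  0.07334312]
```

Emit:
move_arm --pt "0 0 0 0.2 0 0 0" --pt "0 0 0 0.2 0 0 0" --pt "0 0 0 0.12 0 0 0" --pt "0 0 0 0 0 0 0"

```text
t: 7.02
ee_pos: [0.5238, 0.0248, 0.2866]
eef_rot: [3.137, -0.165, 0.003]
ft_force: [-4.8, 1.8, 13.0]
gripper_width: 0.358
grasp_force: 60.7
```

```bash
cat > meas.py <<'E'
from h import *
import sys
from scipy.optimize import least_squares
ref=np.load('ref.npy');err([*K0,.2865]);W=3.915
N=int(sys.argv[1]);D=[]
for i in range(N): t,q,p=cloud();a,f=angle(p,ref);D.append((t,q,a,f))
D=np.array(D);print(D.round(4).tolist())
T=D[:,0]-D[-1,0]
A=np.c_[np.cos(W*T),np.sin(W*T),np.ones(N)][:, :3 if N>14 else 2]
x=np.linalg.lstsq(A,D[:,2],rcond=None)[0];s=read_state()
dt=s['t']-D[-1,0];c,sn=np.cos(W*dt),np.sin(W*dt)
print('fit',x.round(4),'rms',np.std(D[:,2]-A@x).round(4),'amp',np.hypot(*x[:2]).round(3))
print('now t',s['t'],'q',along(s['ee_pos']).round(4),'th',round(x[0]*c+x[1]*sn,4),'om',round(W*(x[1]*c-x[0]*sn),4))
E
python3 meas.py 24
```

```text
t 7.025 [0.5238 0.0248 0.2866] units [-0.016  0.02   0.002] y [-0.1049 -0.9945  0.    ] z [ 1.6e-03 -2.0e-04 -1.0e+00] F [-4.8  1.8 13. ] w 0.358 60.7
[[7.025, 0.0006, 0.0443, 0.003], [7.075, 0.0006, -0.0054, 0.003], [7.125, 0.0006, -0.0657, 0.0033], [7.175, 0.0006, -0.1162, 0.0034], [7.225, 0.0006, -0.1595, 0.0035], [7.275, 0.0006, -0.1954, 0.0035], [7.325, 0.0006, -0.2363, 0.0035], [7.375, 0.0006, -0.2549, 0.0037], [7.425, 0.0006, -0.266, 0.0036], [7.475, 0.0006, -0.2613, 0.0037], [7.525, 0.0006, -0.2545, 0.0036], [7.575, 0.0006, -0.2328, 0.0036], [7.625, 0.0006, -0.208, 0.0035], [7.675, 0.0006, -0.1696, 0.0035], [7.725, 0.0006, -0.1257, 0.0034], [7.775, 0.0006, -0.0804, 0.0033], [7.825, 0.0006, -0.0173, 0.0031], [7.875, 0.0006, 0.03, 0.003], [7.925, 0.0006, 0.085, 0.0028], [7.975, 0.0006, 0.1292, 0.0026], [8.025, 0.0006, 0.1695, 0.0026], [8.075, 0.0006, 0.2151, 0.0024], [8.125, 0.0006, 0.2366, 0.0024], [8.175, 0.0006, 0.2721, 0.0023]]
fit [0.259  0.0881 0.0091] rms 0.0042 amp 0.274
now t 8.225 q 0.0006 th 0.2712 om 0.1411
```

```bash
cat > plan.py <<'E'
# plan.py q th om goal N vmax nzero : rows of ty units
import sys,numpy as np
from scipy.optimize import lsq_linear
q,th,om,goal,N,vm,nz=[float(a) for a in sys.argv[1:]];N=int(N);nz=int(nz)
W=3.915;L=9.81/W**2;dt=.125;u=int(N)
c,s=np.cos(W*dt),np.sin(W*dt);F=np.array([[c,s/W],[-W*s,c]])
def sim(v,x0,om0):
    x=np.array([x0,om0]);p=0;o=[]
    for k in v: x=F@(x-[0,(k-p)/L]);p=k;o.append(x)
    x=x+[0,p/L];return x,np.array(o)
G=np.array([sim(np.eye(N)[i],0,0)[0] for i in range(N)]).T
x0,_=sim(np.zeros(N),th,om)
D=np.diff(np.eye(N+1),axis=0,n=1)[:, :N];D=np.vstack([np.eye(N)[0],D])
w=1e3;A=np.vstack([w*G[0],w*G[1]/W,w*np.ones(N)*dt,D]);b=np.r_[-w*x0[0],-w*x0[1]/W,w*(goal-q),np.zeros(N+1)]
ub=np.full(N,vm);ub[:nz]=1e-6
v=lsq_linear(A,b,(-ub,ub)).x
ty=np.round(-v*dt/.03,2);v=-ty*.03/dt
x,o=sim(v,th,om);pos=q+np.cumsum(v)*dt
print('ty',ty.tolist());print('end th,om',x.round(4),'q',pos[-1].round(4),'range',pos.min().round(3),pos.max().round(3),'maxth',abs(o[:,0]).max().round(3),'vmax',abs(v).max())
for k in(4,6,8,10,12):
    if k<N: print(k,'pos',pos[k-1].round(4),'th',o[k-1][0].round(3),'om after stop',(o[k-1][1]+v[k-1]/L).round(3))
E
for N in 24 28 32; do python3 plan.py .0006 .2712 .1411 .1921 $N .16 2; done
```

```text
ty [-0.0, -0.0, -0.67, -0.67, -0.67, 0.67, 0.67, 0.67, -0.13, -0.67, -0.67, -0.67, -0.67, -0.67, -0.67, -0.67, -0.67, -0.52, 0.67, 0.67, 0.67, -0.67, -0.67, -0.67]
end th,om [0.007  0.0343] q 0.1809 range 0.001 0.181 maxth 0.257 vmax 0.1608
4 pos 0.0408 th -0.122 om after stop -0.926
6 pos 0.0408 th -0.257 om after stop -0.068
8 pos 0.0006 th -0.105 om after stop 0.687
10 pos 0.0246 th 0.053 om after stop 0.769
12 pos 0.0648 th 0.139 om after stop 0.369
ty [-0.0, -0.0, -0.09, -0.01, 0.16, 0.32, 0.4, 0.36, 0.19, -0.07, -0.36, -0.59, -0.67, -0.67, -0.67, -0.66, -0.51, -0.28, -0.06, 0.06, 0.06, -0.08, -0.29, -0.52, -0.67, -0.67, -0.67, -0.43]
end th,om [-0.0006  0.0022] q 0.1932 range -0.039 0.193 maxth 0.256 vmax 0.1608
4 pos 0.0036 th -0.072 om after stop -1.025
6 pos -0.0108 th -0.238 om after stop -0.37
8 pos -0.0336 th -0.181 om after stop 0.501
10 pos -0.0372 th 0.009 om after stop 0.848
12 pos -0.0087 th 0.146 om after stop 0.516
ty [-0.0, -0.0, 0.06, 0.18, 0.31, 0.4, 0.41, 0.32, 0.15, -0.09, -0.33, -0.53, -0.65, -0.67, -0.63, -0.49, -0.31, -0.13, 0.0, 0.05, 0.01, -0.12, -0.3, -0.48, -0.62, -0.67, -0.67, -0.62, -0.48, -0.31, -0.14, -0.03]
end th,om [0.0005 0.0002] q 0.192 range -0.054 0.192 maxth 0.256 vmax 0.1608
4 pos -0.0066 th -0.059 om after stop -1.052
6 pos -0.0279 th -0.227 om after stop -0.452
8 pos -0.0498 th -0.194 om after stop 0.422
10 pos -0.0516 th -0.018 om after stop 0.851
12 pos -0.0258 th 0.135 om after stop 0.596
```

Emit:
move_arm --pt "0 0 0 0.06 0 0 0" --pt "0 0 0 0 0 0 0" --pt "0 0 0.06 0 0 0 0" --pt "0 0 0.18 0 0 0 0" --pt "0 0 0.31 0 0 0 0" --pt "0 0 0.4 0 0 0 0"

```text
t: 8.98
ee_pos: [0.5209, -0.0037, 0.2865]
eef_rot: [3.137, -0.164, 0.004]
ft_force: [-8.2, 3.5, 20.5]
gripper_width: 0.359
grasp_force: 61.0
```

```bash
python3 - <<'E'
from h import *
s=read_state();print(np.round(s['joint_vel'],3), along(s['ee_pos']),'expect -.0279; v/r=',.096/.53)
E
python3 meas.py 8
```

```text
[-0.194 -0.029  0.03  -0.005 -0.001 -0.188] -0.027999114393019633 expect -.0279; v/r= 0.1811320754716981
t 8.975 [ 0.5209 -0.0037  0.2865] units [-0.018 -0.933  0.   ] y [-1.044e-01 -9.945e-01  3.000e-04] z [ 2.8e-03 -6.0e-04 -1.0e+00] F [-8.2  3.5 20.5] w 0.359 61.0
[[8.975, -0.028, -0.2052, 0.0035], [9.025, -0.0297, -0.2348, 0.0036], [9.075, -0.0296, -0.2302, 0.0036], [9.125, -0.0296, -0.2365, 0.0036], [9.175, -0.0295, -0.2332, 0.0036], [9.225, -0.0295, -0.2154, 0.0035], [9.275, -0.0294, -0.1831, 0.0035], [9.325, -0.0294, -0.1457, 0.0034]]
fit [-0.1514  0.1838] rms 0.0051 amp 0.238
now t 9.375 q -0.0294 th -0.1128 om 0.8212
```

```bash
sed -i 's/D.append((t,q,a,f))/D.append((t,q,a-.009,f))/' meas.py
for N in 24 26 30; do python3 plan.py -.0294 -.1203 .82 .1921 $N .16 0; done
```

```text
ty [-0.18, -0.39, -0.57, -0.67, -0.67, -0.62, -0.47, -0.27, -0.06, 0.1, 0.17, 0.13, -0.0, -0.2, -0.41, -0.58, -0.67, -0.67, -0.62, -0.47, -0.28, -0.1, 0.03, 0.07]
end th,om [ 0.0012 -0.0014] q 0.1926 range -0.024 0.196 maxth 0.185 vmax 0.1608
4 pos 0.0249 th 0.185 om after stop 0.325
6 pos 0.0636 th 0.121 om after stop -0.31
8 pos 0.0858 th -0.027 om after stop -0.496
10 pos 0.0846 th -0.118 om after stop -0.188
12 pos 0.0756 th -0.094 om after stop 0.251
ty [-0.18, -0.37, -0.54, -0.65, -0.67, -0.63, -0.51, -0.34, -0.17, -0.04, 0.02, -0.01, -0.12, -0.28, -0.45, -0.6, -0.67, -0.67, -0.58, -0.42, -0.21, -0.01, 0.14, 0.22, 0.22, 0.13]
end th,om [ 0.0005 -0.0026] q 0.1923 range -0.024 0.214 maxth 0.187 vmax 0.1608
4 pos 0.0228 th 0.187 om after stop 0.317
6 pos 0.0618 th 0.12 om after stop -0.321
8 pos 0.0873 th -0.034 om after stop -0.492
10 pos 0.0936 th -0.131 om after stop -0.142
12 pos 0.0933 th -0.103 om after stop 0.344
ty [-0.17, -0.36, -0.53, -0.64, -0.67, -0.63, -0.52, -0.36, -0.21, -0.1, -0.05, -0.07, -0.17, -0.32, -0.47, -0.6, -0.66, -0.64, -0.54, -0.38, -0.18, 0.02, 0.17, 0.26, 0.27, 0.21, 0.1, -0.0, -0.07, -0.08]
end th,om [-0.0005 -0.0015] q 0.1923 range -0.024 0.219 maxth 0.188 vmax 0.1608
4 pos 0.0216 th 0.188 om after stop 0.312
6 pos 0.0606 th 0.119 om after stop -0.327
8 pos 0.087 th -0.037 om after stop -0.491
10 pos 0.0963 th -0.136 om after stop -0.125
12 pos 0.0999 th -0.107 om after stop 0.382
```

Using N=24, I'll run 12 rows and then measure again.

Emit:
move_arm --pt "0 0 -0.18 0 0 0 0" --pt "0 0 -0.39 0 0 0 0" --pt "0 0 -0.57 0 0 0 0" --pt "0 0 -0.67 0 0 0 0" --pt "0 0 -0.67 0 0 0 0" --pt "0 0 -0.62 0 0 0 0" --pt "0 0 -0.47 0 0 0 0" --pt "0 0 -0.27 0 0 0 0" --pt "0 0 -0.06 0 0 0 0" --pt "0 0 0.1 0 0 0 0" --pt "0 0 0.17 0 0 0 0" --pt "0 0 0.13 0 0 0 0"

```text
t: 10.88
ee_pos: [0.5321, 0.1011, 0.2865]
eef_rot: [-3.136, 0.164, -0.005]
ft_force: [-6.6, 3.8, 19.9]
gripper_width: 0.358
grasp_force: 61.0
```

```bash
python3 meas.py 12 | tee m.txt; set -- $(grep now m.txt|awk '{print $5,$7,$9}'); python3 plan.py $1 $2 $3 .1921 18 .16 0;python3 plan.py $1 $2 $3 .1921 22 .16 0
```

```text
t 10.875 [0.5321 0.1011 0.2865] units [-2.400e-02  2.582e+00 -1.000e-03] y [-0.1045 -0.9945 -0.001 ] z [ 3.5e-03  6.0e-04 -1.0e+00] F [-6.6  3.8 19.9] w 0.358 61.0
[[10.875, 0.0774, -0.0939, 0.0034], [10.925, 0.0769, -0.0737, 0.0033], [10.975, 0.0769, -0.0579, 0.0033], [11.025, 0.077, -0.0389, 0.0033], [11.075, 0.0769, -0.0102, 0.0032], [11.125, 0.077, -0.0015, 0.0031], [11.175, 0.077, 0.0288, 0.0031], [11.225, 0.077, 0.0535, 0.003], [11.275, 0.077, 0.0704, 0.0029], [11.325, 0.0769, 0.0911, 0.0029], [11.375, 0.0769, 0.098, 0.0029], [11.425, 0.077, 0.115, 0.0028]]
fit [0.111  0.0384] rms 0.0037 amp 0.117
now t 11.475 q 0.077 th 0.1164 om 0.063
ty [-0.09, -0.12, -0.08, -0.01, 0.06, 0.1, 0.1, 0.03, -0.09, -0.24, -0.4, -0.53, -0.61, -0.61, -0.54, -0.42, -0.27, -0.12]
end th,om [-0.0005  0.0007] q 0.1922 range 0.077 0.192 maxth 0.106 vmax 0.1464
4 pos 0.086 th -0.034 om after stop -0.399
6 pos 0.0812 th -0.097 om after stop -0.125
8 pos 0.0773 th -0.076 om after stop 0.231
10 pos 0.0872 th -0.007 om after stop 0.396
12 pos 0.1151 th 0.042 om after stop 0.317
ty [-0.09, -0.12, -0.09, -0.03, 0.03, 0.06, 0.05, -0.02, -0.14, -0.28, -0.42, -0.54, -0.6, -0.59, -0.52, -0.4, -0.25, -0.1, 0.01, 0.08, 0.09, 0.06]
end th,om [-0.0008  0.0003] q 0.1913 range 0.08 0.198 maxth 0.106 vmax 0.144
4 pos 0.0869 th -0.035 om after stop -0.397
6 pos 0.0842 th -0.1 om after stop -0.115
8 pos 0.0833 th -0.079 om after stop 0.255
10 pos 0.0959 th -0.008 om after stop 0.429
12 pos 0.1247 th 0.048 om after stop 0.339
```

Matches the prediction, so I'll run the 18-row plan in two calls.

Emit:
move_arm --pt "0 0 -0.09 0 0 0 0" --pt "0 0 -0.12 0 0 0 0" --pt "0 0 -0.08 0 0 0 0" --pt "0 0 -0.01 0 0 0 0" --pt "0 0 0.06 0 0 0 0" --pt "0 0 0.1 0 0 0 0" --pt "0 0 0.1 0 0 0 0" --pt "0 0 0.03 0 0 0 0" --pt "0 0 -0.09 0 0 0 0"

```text
t: 12.6
ee_pos: [0.5323, 0.1029, 0.2866]
eef_rot: [3.135, -0.165, 0.005]
ft_force: [-7.7, -2.8, 20.1]
gripper_width: 0.363
grasp_force: 61.0
```

Emit:
move_arm --pt "0 0 -0.24 0 0 0 0" --pt "0 0 -0.4 0 0 0 0" --pt "0 0 -0.53 0 0 0 0" --pt "0 0 -0.61 0 0 0 0" --pt "0 0 -0.61 0 0 0 0" --pt "0 0 -0.54 0 0 0 0" --pt "0 0 -0.42 0 0 0 0" --pt "0 0 -0.27 0 0 0 0" --pt "0 0 -0.12 0 0 0 0"

```text
t: 13.72
ee_pos: [0.5443, 0.2153, 0.2865]
eef_rot: [3.137, -0.165, 0.006]
ft_force: [-6.7, -1.4, 18.5]
gripper_width: 0.361
grasp_force: 60.9
```

```bash
python3 meas.py 20 | tee m.txt
python3 - <<'E'
from h import *
ref=np.load('ref.npy')
t,q,p=cloud('side'); lo=p[p[:,2]<-.13]; print('low pts',len(lo))
c=capture('top')[0]; cv2.imwrite('pics/t2.png',cv2.resize(c[150:330,180:440,::-1],None,fx=3,fy=3))
for cam in('top','side'):
    for r in mark_of(cam,'nozzle')[:2]: print(cam,r['score'],np.round(plane(cam,r['xy']),4))
    for r in mark_of(cam,'pivot')[:2]: print(cam,'pivot',r['score'],np.round(along(at_z(cam,r['xy'],.245)),4))
print(read_state()['t'])
E
```

```text
t 13.725 [0.5443 0.2153 0.2865] units [-3.000e-02  6.409e+00  4.000e-03] y [-1.046e-01 -9.945e-01  5.000e-04] z [ 3.6e-03 -9.0e-04 -1.0e+00] F [-6.7 -1.4 18.5] w 0.361 60.9
[[13.725, 0.1923, 0.0049, 0.0031], [13.775, 0.1926, 0.0077, 0.0031], [13.825, 0.1926, 0.0121, 0.0031], [13.875, 0.1926, 0.006, 0.0031], [13.925, 0.1926, 0.0142, 0.0031], [13.975, 0.1926, 0.0038, 0.0031], [14.025, 0.1926, 0.0141, 0.0031], [14.075, 0.1926, 0.007, 0.0031], [14.125, 0.1926, -0.0013, 0.0031], [14.175, 0.1926, -0.0062, 0.0031], [14.225, 0.1926, -0.0066, 0.0031], [14.275, 0.1926, 0.0017, 0.0031], [14.325, 0.1926, -0.0032, 0.0031], [14.375, 0.1926, 0.0005, 0.0031], [14.425, 0.1926, 0.0023, 0.0031], [14.475, 0.1926, 0.002, 0.0031], [14.525, 0.1926, -0.0002, 0.0031], [14.575, 0.1926, -0.0026, 0.0031], [14.625, 0.1926, -0.0002, 0.0031], [14.675, 0.1926, -0.0021, 0.0031]]
fit [-0.004   0.0041  0.004 ] rms 0.0043 amp 0.006
now t 14.725 q 0.1926 th -0.0032 om 0.0189
low pts 4
top pivot 0.87 0.189
side 0.58 [0.2056 0.0953]
side pivot 0.84 0.1964
15.025
```

View pics/t2.png

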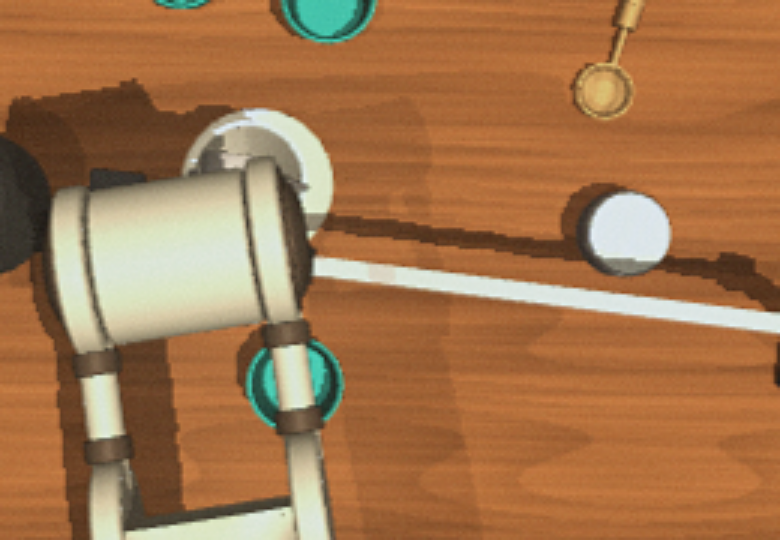

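The top view shows the dripper over the saucer and cup, near crop (255,165). The remaining swing is about 0.006 rad. I'll hold here, then let go.

Emit:
move_arm --pt "0 0 0 0 0 0 0" --pt "0 0 0 0 0 0 0" --pt "0 0 0 0 0 0 0" --pt "0 0 0 0 0 0 0" --pt "0 0 0 0 0 0 0" --pt "0 0 0 0 0 0 0" --pt "0 0 0 0 0 0 0" --pt "0 0 0 0 0 0 0" --pt "0 0 0 0 0 0 0" --pt "0 0 0 0 0 0 0" --pt "0 0 0 0 0 0 0" --pt "0 0 0 0 0 0 0"

```text
t: 16.52
ee_pos: [0.5444, 0.2156, 0.2866]
eef_rot: [-3.136, 0.165, -0.006]
ft_force: [-6.2, 1.0, 19.3]
gripper_width: 0.356
grasp_force: 60.9
```

Emit:
move_arm --pt "0 0 0 0 0 0 0" --pt "0 0 0 0 0 0 0" --pt "0 0 0 0 0 0 0" --pt "0 0 0 0 0 0 0" --pt "0 0 0 0 0 0 0" --pt "0 0 0 0 0 0 0" --pt "0 0 0 0 0 0 0" --pt "0 0 0 0 0 0 0" --pt "0 0 0 0 0 0 0" --pt "0 0 0 0 0 0 0" --pt "0 0 0 0 0 0 0" --pt "0 0 0 0 0 0 0"

```text
t: 18.02
ee_pos: [0.5443, 0.2156, 0.2865]
eef_rot: [-3.136, 0.165, -0.006]
ft_force: [-6.1, 1.5, 18.3]
gripper_width: 0.365
grasp_force: 60.9
```

Emit:
move_arm --pt "0 0 0 0 0 0 0" --pt "0 0 0 0 0 0 0" --pt "0 0 0 0 0 0 0" --pt "0 0 0 0 0 0 0" --pt "0 0 0 0 0 0 0" --pt "0 0 0 0 0 0 0" --pt "0 0 0 0 0 0 0" --pt "0 0 0 0 0 0 0" --pt "0 0 0 0 0 0 0" --pt "0 0 0 0 0 0 0" --pt "0 0 0 0 0 0 0" --pt "0 0 0 0 0 0 0"

```text
t: 19.52
ee_pos: [0.5444, 0.2156, 0.2865]
eef_rot: [-3.136, 0.165, -0.006]
ft_force: [-6.9, 1.0, 18.6]
gripper_width: 0.359
grasp_force: 60.9
```

Emit:
move_arm --pt "1 0 0 0 0 0 0" --pt "1 0 0 0 0 0 0" --pt "1 0 0 0 0 0 0" --pt "1 0 0 0 0 0 0" --pt "1 0 0 0 0 0 0" --pt "1 0 0 0 0 0 0" --pt "1 0 0 0 0 0 0"

```text
t: 20.4
ee_pos: [0.5438, 0.2153, 0.283]
eef_rot: [3.137, -0.165, 0.0]
ft_force: [-0.9, 0.5, 0.2]
gripper_width: 0.996
grasp_force: 0.0
```

```bash
python3 meas.py 15
```

```text
t 20.4 [0.5438 0.2153 0.283 ] units [-0.009  6.407 -0.118] y [-0.105  -0.9945  0.    ] z [ 1.e-04 -1.e-04 -1.e+00] F [-0.9  0.5  0.2] w 0.996 0.0
[[20.4, 0.1922, 0.0097, 0.003], [20.45, 0.1922, 0.0022, 0.003], [20.5, 0.1922, 0.0004, 0.003], [20.55, 0.1922, 0.0059, 0.003], [20.6, 0.1922, -0.0014, 0.003], [20.65, 0.1922, 0.0046, 0.003], [20.7, 0.1922, 0.0068, 0.003], [20.75, 0.1922, 0.0072, 0.003], [20.8, 0.1922, 0.0076, 0.003], [20.85, 0.1922, 0.0023, 0.003], [20.9, 0.1922, 0.0045, 0.003], [20.95, 0.1922, -0.0006, 0.003], [21.0, 0.1922, -0.0029, 0.003], [21.05, 0.1922, -0.0024, 0.003], [21.1, 0.1922, 0.0013, 0.003]]
fit [-0.0017 -0.0041  0.0005] rms 0.0033 amp 0.004
now t 21.15 q 0.1922 th -0.0024 om -0.0145
```

Let go with everything still hanging quietly. Next I'll lift straight up and clear the camera view by moving back.

Emit:
move_arm --pt "1 0 0 -0.3 0 0 0" --pt "1 0 0 -0.7 0 0 0" --pt "1 0 0 -0.8 0 0 0" --pt "1 0 0 -0.8 0 0 0" --pt "1 0 0 -0.8 0 0 0" --pt "1 0 0 -0.6 0 0 0" --pt "1 -0.8 0 0 0 0 0" --pt "1 -1 0 0 0 0 0" --pt "1 -1 0 0 0 0 0" --pt "1 -1 0 0 0 0 0" --pt "1 0 0 0 0 0 0" --pt "1 0 0 0 0 0 0"

```text
t: 22.65
ee_pos: [0.4308, 0.2272, 0.4031]
eef_rot: [-3.137, 0.165, -0.001]
ft_force: [-0.5, -0.2, 0.4]
gripper_width: 0.999
grasp_force: 0.0
```

Run:
```python
from h import *
err([*K0,.4])
for c in('top','side'):
    im,d=capture(c);cv2.imwrite(f'pics/{c}3.png',im[:,:,::-1])
    for t,z in(('knob_top',.324),('pivot',.245),('nozzle',.085),('teacup',.006)):
        for r in mark_of(c,t)[:1]: print(c,t,round(r['score'],2),np.round(at_z(c,r['xy'],z),3),along(at_z(c,r['xy'],z)).round(4))
a=np.vstack([im[:, :, ::-1]]);t=cv2.imread('pics/top3.png')
cv2.imwrite('pics/f.png',np.hstack([cv2.resize(t[150:300,180:380],(400,300)),cv2.resize(a[130:355,180:480],(400,300))]))
```

```text
t 22.65 [0.4308 0.2272 0.4031] units [3.777 6.406 0.104] y [-0.1051 -0.9945 -0.    ] z [ 5.e-04 -0.e+00 -1.e+00] F [-0.5 -0.2  0.4] w 0.999 0.0
top knob_top 0.84 [0.541 0.212 0.324] 0.1887
top pivot 0.74 [0.606 0.208 0.245] 0.1918
top nozzle 0.81 [0.603 0.201 0.085] 0.1838
top teacup 0.97 [0.79  0.278 0.006] 0.2799
side knob_top 0.66 [0.546 0.218 0.324] 0.1948
side pivot 0.87 [0.601 0.212 0.245] 0.1947
side nozzle 0.96 [0.602 0.201 0.085] 0.1843
side teacup 0.86 [0.602 0.211 0.006] 0.1942
```

View pics/f.png

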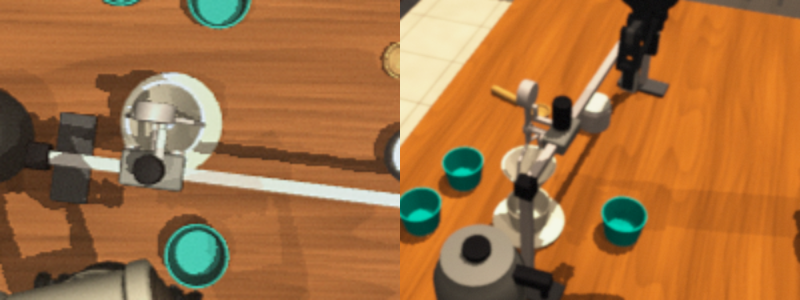

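The views show the dripper over the white cup, at (160,120) on the left and (530,190) on the right. The knob is down and free, and the arm is clear.

```bash
python3 -c "
from plant import *
print(hand_in())"
```

```text
the job is handed in; nothing more can be done
None
```

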